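Lock the swivel dish stand with its tapered pin

TASK

Lock the swivelling dish stand: lift the tapered locking pin out of its wooden block and drive it down through the hole at the near end of the turntable board, through the slip plate hidden inside the stand and into the foot, so that it draws all three holes into line, until its collar lies flat on the board; then let go of it. The hidden plate's hole has drifted sideways out of sight, so feel for it with the pin's tip and lead it back in line; never push the pin against the stand harder than about 40 N. Leave the dish on the board, the glass tumbler, the jigger and the juice cup where they stand.

Things in the scene. Friction and masses are not known exactly. Their poses are not given: they have to be found in the camera images.
- stand: Aluminium foot of the swivel stand, fixed on the worktop (place and yaw vary). Origin: on the worktop, on the axis of the foot's vertical bore; z up, +x towards the pivot. Foot: x -33 to +196 mm, 49 mm tall, 176 mm wide in y for x < 33 mm, 110 mm behind. The stack from above: board (z 49 to 61 mm), hidden slip plate (34.5 to 44.5), foot (0 to 34), each with a 17 mm hole, 1 mm wider than the pin.
- foot_hole (a point): Centre of the mouth of the foot's bore, at stand x = 0, y = 0, z = 34 mm: the pin's final axis. Hidden under slip plate and board. The bore goes through to the worktop. Between board and slip plate there is only empty space within 30 mm left and right of the bore.
- pivot (a point): Vertical axis on which board and slip plate turn: stand x = 120 mm, y = 0 (z = 49 mm here). The hidden dark steel slip plate is 54 mm in x, 110 mm in y round its one hole, 120 mm from this axis. At the start that hole is anywhere from 20 mm left to 20 mm right of the bore (along stand y, on the 120 mm arc), unmeasured. Friction holds it; about 4 N sideways at its hole moves it.
- turntable (a joint): Turn of the wooden board about the pivot, rad, counter-clockwise from above positive, 0 with its hole over the foot's bore; starts within 0.08 either way (10 mm at the hole), stops at 0.2. Board 240 x 120 x 12 mm, near edge 45 mm before the hole. About 2 N sideways at its hole turns it. A white dish stands on it.
- top_hole (a point): Centre of the mouth of the board's 17 mm hole, on its top face (z = 61 mm), 120 mm from the pivot.
- pin: Tapered steel locking pin, loose, 108 mm tall, about 0.14 kg, upright in its block, tip down. Origin: centre of the tip's end; z up the pin. Tip 10 mm wide (edge broken 0.5 mm), widening evenly to 16 mm at z = 24 mm, straight 16 mm shank to z = 58 mm, round collar 30 mm wide from 58 to 64 mm. Fully home (collar on the board) its origin is 3 mm above the worktop on the bore's axis.
- pin_tip (a point): Centre of the tip's end face (the pin's origin).
- pin_grip (a point): Middle of the pin's flat black grip tab, 86 mm above the tip; the tab stands on the collar, z = 64 to 108 mm, 32 mm along the pin's x and 14 mm along its y: squeeze it across y.
- rest: Dark wooden block 70 x 70 x 66 mm, fixed to the worktop, origin under its centre; a 21 mm vertical hole in the middle, in which the pin hangs by its collar (tip 8 mm above the worktop, collar on the block's top). Lift the pin 70 mm to clear it.
- dish: Bystander: round white serving dish, 120 mm wide, 36 mm tall, loose on the board, centred over the pivot within about 8 mm (so its near rim is about 60 mm behind the hole), origin under its centre.
- tumbler: Bystander: clear glass tumbler, 78 mm wide, 92 mm tall, origin under its centre.
- jigger: Bystander: metal waisted jigger, 43 mm wide, 73 mm tall, origin under its centre.
- cup: Bystander: juice cup, 65 mm wide, 57 mm tall, origin under its centre.
There are look-alikes about, which are no part of the job. Of the things that look like the pin, the smallest one is meant.

How it is judged:
On the way, in this order (a step that is already met when the one before it is completed fails the run):
1. the pin is lifted clear out of its block (height (world z) of pin_tip above 0.07 m and angle between pin's own z axis and vertical below 0.3 rad), for 0.2 s.
2. the pin's tip is down in the slip plate's hole, at least 4 mm below that plate's upper face (z of pin_tip in the frame of stand below 0.0405 m and horizontal distance between pin_tip and foot_hole below 0.03 m and angle between pin's own z axis and vertical below 0.2 rad), for 0.1 s.
At the end, for the whole second after the job is handed in: The pin stands through board, slip plate and foot with its collar down on the board (tip within 2 mm of its home height of 3 mm, within 3 mm of the bore's axis, pin upright within 0.06 rad), the board is in line (turntable within 0.02 rad of 0), and the pin is released and at rest (z of pin_tip in the frame of stand below 0.005 m and horizontal distance between pin_tip and foot_hole below 0.003 m and angle between pin's own z axis and vertical below 0.06 rad and value of joint turntable between -0.02 and 0.02 rad and linear speed of pin below 0.02 m/s); the robot touches nothing.
It fails at once if the pin pushes on the stand with more than 40 N (contact force between pin and stand above 40 N).
It fails at once if the robot pushes on the stand with more than 40 N (contact force between any of the arm, the fingers and stand above 40 N).
It fails at once if the dish, tumbler, jigger or juice cup is shifted by more than 30 mm or tipped over (distance of any of dish, tumbler, jigger, cup from where it was at the start of the episode above 0.03 m or angle between any of dish, tumbler, jigger, cup's own z axis and vertical above 0.5 rad).
It also fails if it takes over 67 s, if anything falls off the work surface, if the arm or the gripper's body presses on something with over 40 N, if the wrist force passes 120 N, or if a joint passes its speed limit or range.

ROBOT

A 6-joint arm with a two-finger parallel gripper is mounted at the origin on the work surface; the furniture and walls round the work are solid. World frame = base frame: x ahead of the robot, y to its left, z up, the work surface at z = 0. Lengths are in m, angles in rad, forces in N, time in s.
With the tool pointing down it reaches from about 0.425 to 0.95 m from the base axis. Payload 3.5 kg.
Tool frame: the origin (TCP) lies midway between the tips of the shut fingers; the grasp point (between the pads) lies 19 mm behind it; z points along the fingers, y is the line along which they close (so a half turn about z gives the same grasp; the last joint's range is limited). The gripper opens to 85 mm and grips with 20 to 120 N. Pads are 22 mm wide; open, the fingers measure 114 mm over their backs; the gripper's body (76 mm by 85 mm) begins 54 mm behind the grasp point. The pads swing forward as they close: fully open they stand 13 mm farther back than shut.
Start: joints at [1.14, 0.286, 1.577, -0, 1.279, -0.15], TCP at [0.187, 0.649, 0.231] pointing down, gripper open.
Joint ranges: [-2.77, 2.77], [-0.9, 2.22], [0.21, 2.48], [-1.53, 4.67], [0.24, 2.81], [-2.84, 2.84]. Speed limits (rad/s): [2.79, 2.79, 3.14, 3.14, 3.14, 3.14].

INTERFACE

Orientations are given as a unit quaternion [x, y, z, w].
In Python, from plant import get_state, read_camera, ctrl gives the robot as it stands.
- The arm moves only by the shell command python3 -m crank 'ROWS' [FORCE]. ROWS is JSON, a list of rows, each a list of 3 entries, a list of its own where there are three numbers: the shift along the tool's x, y, z in mm, then the turn about the tool's z in degrees, then the closure in counts, from 0 (fully open) to 255 (shut). In form: [[[tx, ty, tz], yaw, claw], ...]. A call has 1 to 10 rows; each row is the pose to reach, as a shift and turn from the pose commanded when the call began, along the tool's axes at that moment; what a row does not reach only later rows make up. A row lasts 1/10 s, in which the tool goes at most 50 mm and 8.59 degrees, less where a joint would pass 70% of its speed; a pose out of reach is approached as far as the arm can. A call with a gripper value outside its range is refused whole. The fingers move at their own pace and stop on an object; FORCE is the grip in N (left out, the last holds). Time passes only in rows, so rows that repeat a pose let the fingers close. It gives the time, the measured TCP pose, the force, the opening and the grip force at its end, in the units of the state.
- get_state(): the state, without advancing time (a new reading comes with each control period).
- read_camera(name): name is "scene" or "top" or "wrist"; returns a dict with "frame" (480x640x3 uint8, blue, green, red), "range_z" (480x640 float32, m along the optical axis (not along the pixel's ray), 0 where there is no reading), "vfov" (degrees; the focal length in pixels is half the picture's height over the tangent of half this angle, whatever the lens; pixels are square), "cx", "cy" (the principal point, pixels), "origin" and "orientation" of the camera in the world. Camera axes: x right, y down, z forward; pixel columns grow to the right and rows downward; lengths in m; the calibration is good to about 2 mm. A picture is of the moment at which its call begins.
- ctrl.sign_off(): hands the job in; it is judged then, once.
The state is a dict: "time": time; "qpos": joint angles; "dq": joint speeds; "joint_efforts": joint torques, N m; "eef_pos": TCP position; "tcp_rot": TCP orientation; "contact_force": force on the tool from outside, world axes, zero at the start; "wrist_torque": the same for the moment, N m; "opening": opening from 0.0 (shut) to 1.0 (fully open); "finger_force": force on a finger pad.
Only numpy, scipy, OpenCV 4.12 (cv2) and the standard library are available. Lean on these libraries where they do the work, as an engineer would, in place of code of your own. Each camera call takes 0.05 s, during which the arm holds its last target. There are 200 camera calls.

## Working session

There is one attempt and no reset: what is moved stays moved. The work goes in short steps, Python scripts to look and compute and a shell command to move; the robot and the scene stay as the last step left them, time stands still between calls to the robot, and variables do not carry over. Pictures are saved under pics/ and viewed, at most 10 in all, crops included, and the job is handed in when it is done.

```bash
mkdir -p pics; ls
cat > h.py <<'E'
import numpy as np,cv2
from plant import get_state,read_camera,ctrl
from scipy.spatial.transform import Rotation as R
def cam(n):
    c=read_camera(n);c['f']=240/np.tan(np.radians(c['vfov'])/2);c['R']=R.from_quat(c['orientation']).as_matrix();c['o']=np.array(c['origin']);return c
def ray(c,u,v):
    return c['R']@np.array([(u-c['cx'])/c['f'],(v-c['cy'])/c['f'],1.])
def onz(c,u,v,z):
    d=ray(c,u,v);return c['o']+d*(z-c['o'][2])/d[2]
def cloud(c):
    v,u=np.mgrid[0:480,0:640];z=c['range_z']
    p=np.stack([(u-c['cx'])/c['f']*z,(v-c['cy'])/c['f']*z,z],-1)
    return p@c['R'].T+c['o']
E
python3 - <<'E'
from h import *
import pickle
s=get_state();print(s)
d={}
for n in('top','scene','wrist'):
    c=cam(n);d[n]=c;cv2.imwrite(f'pics/{n}0.png',c['frame']);print(n,c['o'],c['R'].round(2).tolist(),c['f'],c['cx'],c['cy'])
pickle.dump(d,open('c0.pkl','wb'))
E
```

```text
pics
{'time': 0.0, 'qpos': array([ 1.14000373e+00,  2.87196583e-01,  1.57821515e+00,  1.01253201e-05,
        1.27860721e+00, -1.49981931e-01]), 'dq': array([-0.00048889,  0.00060758, -0.00044797, -0.00087373,  0.00113206,
        0.00030554]), 'joint_efforts': array([ 1.10031240e-03, -4.05972326e+01, -2.92640376e+01,  2.51939014e-05,
        5.71584504e-03,  5.04873242e-06]), 'eef_pos': array([0.18673829, 0.64795288, 0.22990592]), 'tcp_rot': array([ 1.39945818e-01,  9.90158420e-01, -1.16096402e-03, -3.51994277e-04]), 'contact_force': array([ 0.20341695, -0.12031258,  0.27665423]), 'wrist_torque': array([-0.00973265,  0.04973762,  0.04175475]), 'finger_force': 0.0, 'opening': 1.0013925229192087}
top [ 0.383711   -0.00505417  1.36411323] [[-0.01, -0.99, 0.1], [-1.0, 0.01, -0.01], [0.01, -0.1, -0.99]] 533.7261233612907 332.5064640687404 237.34875466831258
scene [-0.22028901 -0.58157022  0.83659127] [[0.6, -0.52, 0.6], [-0.8, -0.38, 0.47], [-0.02, -0.77, -0.64]] 611.643037103237 315.43523239861725 246.856468501189
wrist [0.11339505 0.67017693 0.37371255] [[0.28, 0.92, 0.29], [0.96, -0.26, -0.08], [-0.0, 0.3, -0.95]] 389.80904377370035 317.36419918211175 236.344971293546
```

View pics/top0.png

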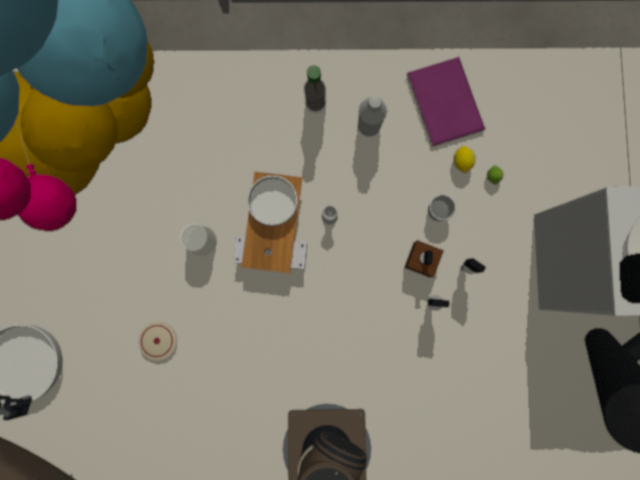

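View pics/scene0.png

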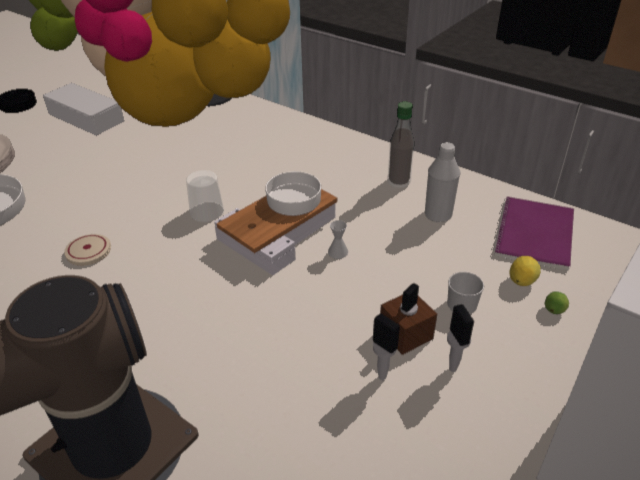

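Candidates for the pin: in the block at top (427,257) / scene (409,300), and two standing free at top (438,302) and (475,266) / scene (385,345) and (460,335). The one in the wooden block looks smallest and fits "upright in its block". I'll confirm that in a crop and take measurements.

```bash
cat > m.py <<'E'
from h import *
import pickle
d=pickle.load(open('c0.pkl','rb'));t=d['top'];s=d['scene']
a=cv2.resize(s['frame'][270:390,350:490],None,fx=4,fy=4,interpolation=2)
b=cv2.resize(t['frame'][160:320,220:320],None,fx=3,fy=3,interpolation=2)
im=np.zeros((480,790,3),np.uint8);im[:480,:560]=a[:480,:560];im[:,560:790]=b[:,30:260]
cv2.imwrite('pics/crop.png',im)
P=cloud(t);V,U=np.mgrid[0:480,0:640]
hsv=cv2.cvtColor(t['frame'],cv2.COLOR_BGR2HSV)
win=(U>225)&(U<315)&(V>165)&(V<280)
# board
bd=(win&(hsv[...,1]>110)&(hsv[...,0]<20)).astype(np.uint8)
cs,_=cv2.findContours(bd,0,1);c=max(cs,key=cv2.contourArea)
print('board z',np.median(P[bd>0][:,2]))
q=np.array([onz(t,u,v,.061)[:2] for u,v in c[:,0]],np.float32);r=cv2.minAreaRect(q);print('board rect',r,cv2.boxPoints(r))
# ears
ear=win&(hsv[...,1]<90)&(V>225)&(P[...,2]>.035)&(P[...,2]<.06)
q=P[ear][:,:2].astype(np.float32);r=cv2.minAreaRect(q);print('ears',ear.sum(),np.median(P[ear][:,2]),r,cv2.boxPoints(r))
# hole: dark blob in board
g=t['frame'][240:262,255:282].sum(2);print(g)
# pins
for n,(x,y) in dict(blk=(427,257),A=(438,302),B=(475,266)).items():
    w=(abs(U-x)<22)&(abs(V-y)<22)&(P[...,2]>.075);dk=w&(hsv[...,2]<60)
    z=P[w][:,2];print(n,w.sum(),dk.sum(),'zmax',np.sort(z)[-5:])
    top=w&(P[...,2]>np.percentile(z,90)-.012)
    q=P[top][:,:2].astype(np.float32);print('  tab',top.sum(),cv2.minAreaRect(q),q.mean(0))
w=(abs(U-425)<25)&(abs(V-259)<25)&(abs(P[...,2]-.066)<.008)
q=P[w][:,:2].astype(np.float32);r=cv2.minAreaRect(q);print('block',w.sum(),np.median(P[w][:,2]),r)
E
python3 m.py
```

```text
board z 0.06046084760725279
board rect ((0.5584682822227478, 0.12775781750679016), (0.11823102086782455, 0.23835818469524384), 81.8796615600586) [[0.4321339  0.08606939]
 [0.66810226 0.05240066]
 [0.68480265 0.16944624]
 [0.4488343  0.20311497]]
ears 630 0.047953742633667695 ((0.48573583364486694, 0.13372424244880676), (0.17697836458683014, 0.09377727657556534), 82.09986877441406) [[0.42712963 0.05251959]
 [0.5200169  0.0396302 ]
 [0.54434204 0.2149289 ]
 [0.45145476 0.22781828]]
[[245 245 242 247 247 243 240 234 236 235 237 232 229 231 221 219 224 231
  243 253 251 248 253 259 275 284 293]
 [244 246 242 243 244 240 240 236 235 237 243 244 244 241 237 232 235 246
  262 266 265 264 265 272 279 286 290]
 [246 244 245 246 242 243 239 237 236 238 244 242 248 242 241 234 239 250
  264 270 268 267 265 276 281 288 295]
 [244 243 244 244 245 244 240 236 241 238 243 244 246 245 241 238 239 250
  260 266 264 263 266 276 283 289 291]
 [249 246 248 241 245 241 235 236 236 241 241 243 246 245 243 237 239 248
  263 269 267 265 268 276 283 289 292]
 [244 243 246 243 244 238 234 232 238 237 241 245 
[... 1959 characters left out ...]
4193408787250519, -0.1345701664686203), (0.030808182433247566, 0.26688262820243835), 21.966493606567383) [ 0.45829073 -0.22836654]
A 258 128 zmax [0.14269741 0.14280536 0.14324928 0.14436192 1.36411323]
  tab 147 ((0.3716639280319214, -0.14564257860183716), (0.2820312976837158, 0.017867837101221085), 83.07935333251953) [ 0.35736617 -0.2625243 ]
B 281 176 zmax [0.14458206 1.36411323 1.36411323 1.36411323 1.36411323]
  tab 156 ((0.4234500825405121, -0.18711057305335999), (0.03567332401871681, 0.37097489833831787), 6.820605754852295) [ 0.44169083 -0.34217554]
block 711 0.06549885699916436 ((0.46475666761398315, -0.2474987804889679), (0.07046888023614883, 0.07074632495641708), 68.07437133789062)
```

View pics/crop.png

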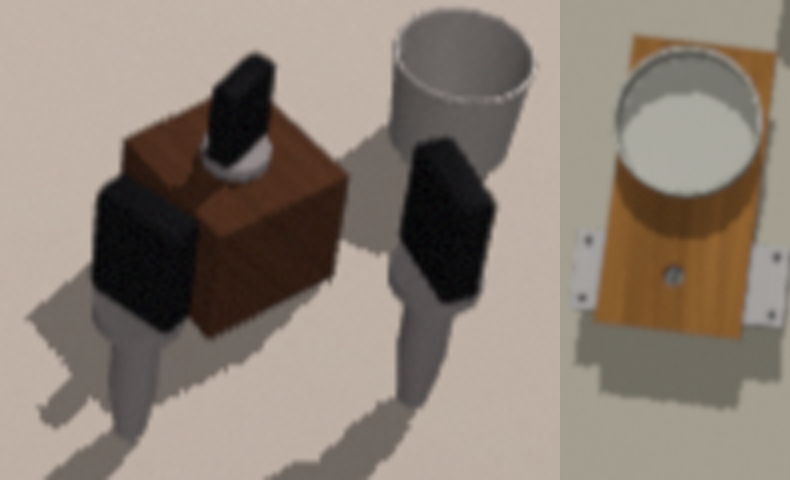

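The crop confirms it: the pin hanging in the block (scene (409,300), top (427,257)) is clearly smaller than the two free-standing ones. The board hole sits at top (268,252). Next I'll work out the tab yaw and the first move.

```bash
cat > m2.py <<'E'
from h import *
import pickle
d=pickle.load(open('c0.pkl','rb'));t=d['top']
P=cloud(t);V,U=np.mgrid[0:480,0:640]
hsv=cv2.cvtColor(t['frame'],cv2.COLOR_BGR2HSV)
w=(abs(U-427)<16)&(abs(V-257)<16)&(hsv[...,2]<40)
zz=P[w][:,2];print('z',np.percentile(zz,[5,50,95]))
q=np.argwhere(w&(t['range_z']>0)&(P[...,2]>.10)&(P[...,2]<.13))
X=np.array([onz(t,u,v,.116)[:2] for v,u in q],np.float32);print('tab',len(X),cv2.minAreaRect(X),X.mean(0))
q=np.argwhere(w);X=np.array([onz(t,u,v,.110)[:2] for v,u in q],np.float32);print('dark',len(X),cv2.minAreaRect(X))
print('hole',onz(t,267.8,252,.061))
win=(V>228)&(V<280)&(hsv[...,1]<90)&(abs(P[...,2]-.048)<.006)
for n,m in dict(L=win&(U>230)&(U<246),R=win&(U>288)&(U<312)).items():
    X=np.array([onz(t,u,v,.049)[:2] for v,u in np.argwhere(m)],np.float32);r=cv2.minAreaRect(X);print(n,len(X),r,cv2.boxPoints(r).round(4).tolist())
for n,u,v in(('tumbler',195,238),('jigger',330,214),('cup',442,209),('dish',272,203)):print(n,onz(t,u,v,.08)[:2])
s=get_state();print(s['tcp_rot'],R.from_quat(s['tcp_rot']).as_matrix().round(3))
E
cat > go.py <<'E'
# go.py x y z yaw : shift in tool axes (mm) to world target of TCP, and turn (deg) so tool-x points at world yaw
from h import *;import sys
x,y,z,yaw=map(float,sys.argv[1:5]);s=get_state();M=R.from_quat(s['tcp_rot']).as_matrix()
print('t',s['time'],'pos',s['eef_pos'].round(4),'F',s['contact_force'].round(1),'open',round(s['opening'],3))
print('shift mm',(M.T@(np.array([x,y,z])-s['eef_pos'])*1000).round(1))
cur=np.degrees(np.arctan2(M[1,0],M[0,0]));print('toolx yaw',cur.round(1),'turn',-((yaw-cur+90)%180-90),'q6',s['qpos'][5].round(2))
E
python3 m2.py; python3 go.py .4648 -.2475 .23 0
```

```text
z [0.08891794 0.11424703 0.11866605]
tab 75 ((0.46383923292160034, -0.24528566002845764), (0.011768397875130177, 0.028387125581502914), 88.32278442382812) [ 0.46366337 -0.24519622]
dark 94 ((0.46307089924812317, -0.2440444529056549), (0.0165219996124506, 0.030981311574578285), 88.26742553710938)
hole [0.48374471 0.13738562 0.061     ]
L 231 ((0.4918336868286133, 0.21102145314216614), (0.022065013647079468, 0.06575771421194077), 83.23831939697266) [[0.4578999876976013, 0.20389999449253082], [0.5231999754905701, 0.19619999825954437], [0.5257999897003174, 0.21809999644756317], [0.46050000190734863, 0.22579999268054962]]
R 341 ((0.4782060980796814, 0.06308841705322266), (0.03284355252981186, 0.06840956211090088), 83.95880126953125) [[0.4424999952316284, 0.05040000006556511], [0.5105000138282776, 0.04320000112056732], [0.5138999819755554, 0.07580000162124634], [0.44589999318122864, 0.08299999684095383]]
tumbler [0.51795605 0.310675  ]
jigger [ 0.57328311 -0.0155058 ]
cup [ 0.58297612 -0.28867491]
dish [0.60164898 0.12525183]
[ 1.39935720e-01  9.90160146e-01 -8.95068668e-04 -2.78477705e-04] [[-0.961  0.277 -0.001]
 [ 0.277  0.961 -0.002]
 [ 0.    -0.002 -1.   ]]
t 0.15 pos [0.1868 0.6481 0.2302] F [-0.2 -0.1 -0.2] open 0.999
shift mm [-515.3 -783.5    1.5]
toolx yaw 163.9 turn -16.088276375277445 q6 -0.15
```

```bash
python3 -m crank '[[[-335,-214,0],-14,0],[[-335,-214,0],-14,0],[[-335,-214,0],-14,0],[[-335,-214,0],-14,0],[[-335,-214,0],-14,60],[[-335,-214,0],-14,90],[[-335,-214,0],-14,90],[[-335,-214,0],-14,90],[[-335,-214,0],-14,90]]' 60; python3 go.py .4636 -.2465 .20 178.3
```

```text
time: 1.05
eef_pos: [0.4529, 0.3461, 0.2311]
tcp_rot: [0.022, 1.0, -0.001, 0.0]
contact_force: [-0.2, 0.6, -0.3]
opening: 0.644
finger_force: 0.0
t 1.05 pos [0.4529 0.3461 0.2311] F [-0.2  0.6 -0.3] open 0.644
shift mm [ -36.3 -591.5   32. ]
toolx yaw 177.5 turn -0.7738472695933751 q6 -1.05
```

```bash
python3 -m crank '[[[-15,-210,0],0,90],[[-15,-210,0],0,90],[[-15,-210,0],0,90],[[-15,-210,0],0,90],[[-15,-210,0],0,90],[[-15,-210,0],0,90]]'
python3 - <<'E'
from h import *
import pickle
c=cam('wrist');pickle.dump(c,open('cw.pkl','wb'));cv2.imwrite('pics/w1.png',c['frame']);print(c['o'],c['R'][:,2])
E
python3 go.py .4636 -.2465 .20 178.3
```

```text
time: 1.65
eef_pos: [0.4568, 0.1389, 0.2313]
tcp_rot: [0.02, 1.0, 0.0, -0.0]
contact_force: [0.1, -0.7, -0.5]
opening: 0.646
finger_force: 0.0
[0.38035582 0.14244811 0.37489675] [ 0.30009159 -0.01087254 -0.95384843]
t 1.7 pos [0.4568 0.1401 0.2313] F [0.6 0.1 1.3] open 0.649
shift mm [ -21.3 -386.1   30.9]
toolx yaw 177.8 turn -0.45502549011337123 q6 -1.45
```

View pics/w1.png

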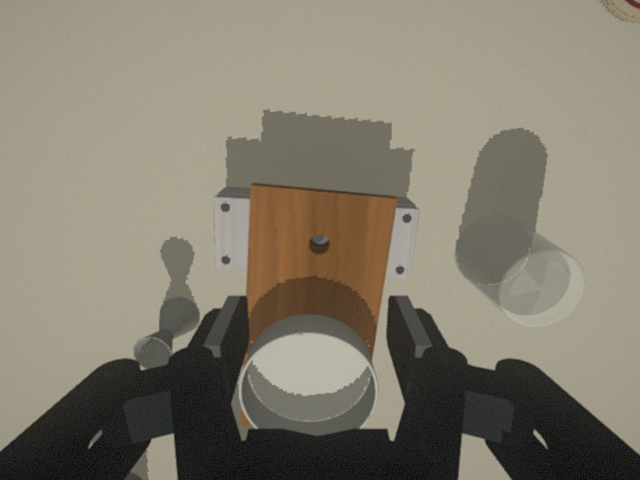

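The wrist view shows the board hole at (319,242) and the ear screws at (225,207), (226,260), (407,218), (400,270). I'll cast those and move on to the block.

```bash
cat > m3.py <<'E'
from h import *
import pickle
c=pickle.load(open('cw.pkl','rb'))
g=cv2.cvtColor(c['frame'],cv2.COLOR_BGR2GRAY)
V,U=np.mgrid[0:480,0:640]
# dark blobs: refine centroid
def blob(u,v,r,off):
    w=(abs(U-u)<=r)&(abs(V-v)<=r);th=np.median(g[w])-off;m=w&(g<th);return U[m].mean(),V[m].mean(),m.sum()
pts=[]
for u,v in((225,207),(226,260),(407,218),(400,270)):
    b=blob(u,v,7,30);p=onz(c,b[0],b[1],.049);pts.append(p);print('screw',np.round(b,1),p[:2].round(4))
b=blob(319,242,14,18);h=onz(c,b[0],b[1],.061);print('hole',np.round(b,1),h.round(4))
pts=np.array(pts)[:,:2];ctr=pts.mean(0)
yd=(pts[2]+pts[3]-pts[0]-pts[1]);xd=(pts[1]+pts[3]-pts[0]-pts[2])
print('ctr',ctr,'span',np.linalg.norm(yd)/2,np.linalg.norm(xd)/2,'yaw from y',np.degrees(np.arctan2(-yd[0],yd[1])),'from x',np.degrees(np.arctan2(xd[1],xd[0])))
# board near corners
for u,v in((251,184),(397,197)):print('corner',onz(c,u,v,.061)[:2])
# ear outer corners
for u,v in((216,198),(217,267),(418,209),(411,277)):print('ear',onz(c,u,v,.049)[:2])
E
python3 m3.py
python3 -m crank '[[[-21,-386,30],0,90],[[-21,-386,30],0,90],[[-21,-386,30],0,90],[[-21,-386,30],0,90],[[-21,-386,30],0,90],[[-21,-386,30],0,90],[[-21,-386,30],0,90],[[-21,-386,30],0,90],[[-21,-386,30],0,90],[[-21,-386,30],0,90]]'
python3 - <<'E'
from h import *
import pickle
c=cam('wrist');pickle.dump(c,open('cw2.pkl','wb'));cv2.imwrite('pics/w2.png',c['frame'])
E
python3 go.py .4636 -.2465 .08 178.3
```

```text
screw [225.  207.1  68. ] [0.4536 0.0607]
screw [225.2 259.6  63. ] [0.5015 0.0556]
screw [406.6 217.9  70. ] [0.4692 0.2164]
screw [399.4 269.5  56. ] [0.517  0.2114]
hole [318.2 246.9 194. ] [0.4885 0.1393 0.061 ]
ctr [0.48530897 0.1360254 ] span 0.1564891337725232 0.048130810498581575 yaw from y -5.714095793896872 from x -6.01047859745319
corner [0.432634   0.08686073]
corner [0.44788472 0.20528032]
ear [0.44543023 0.05394102]
ear [0.50827973 0.04751024]
ear [0.46163218 0.22592463]
ear [0.52475168 0.22206557]
time: 2.7
eef_pos: [0.4647, -0.2458, 0.2008]
tcp_rot: [0.018, 1.0, 0.001, -0.0]
contact_force: [0.6, 0.2, -0.5]
opening: 0.645
finger_force: 0.0
t 2.75 pos [ 0.4646 -0.2451  0.2009] F [ 0.1 -0.2  0.2] open 0.644
shift mm [  0.9  -1.6 120.9]
toolx yaw 178.0 turn -0.2822735535281993 q6 -2.22
```

View pics/w2.png

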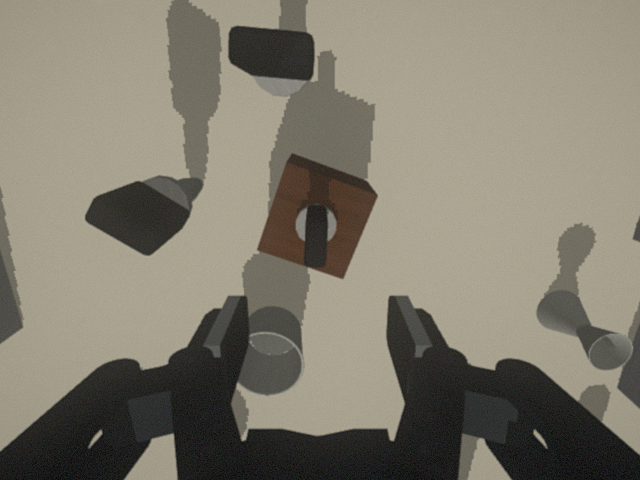

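The wrist view shows the pin in the block with its collar at (316,225) and the tab along the image vertical. The look-alikes are at (272,55) and (140,215), clear of the fingers.

```bash
python3 - <<'E'
from h import *
import pickle
c=pickle.load(open('cw2.pkl','rb'))
print('collar',onz(c,316,225,.072)[:2])
hsv=cv2.cvtColor(c['frame'],cv2.COLOR_BGR2HSV);P=cloud(c);V,U=np.mgrid[0:480,0:640]
m=(abs(U-316)<22)&(V>195)&(V<275)&(abs(P[...,2]-.115)<.006)
X=np.array([onz(c,u,v,.116)[:2] for v,u in np.argwhere(m)],np.float32);print('tabtop',len(X),cv2.minAreaRect(X),X.mean(0))
E
python3 go.py .4636 -.2465 .08 178.3
```

```text
collar [ 0.46520962 -0.24584059]
tabtop 1115 ((0.4637492001056671, -0.24597521126270294), (0.013860126957297325, 0.0331803560256958), 85.3521499633789) [ 0.46358714 -0.24599513]
t 2.75 pos [ 0.4646 -0.2451  0.2009] F [ 0.1 -0.2  0.2] open 0.644
shift mm [  0.9  -1.6 120.9]
toolx yaw 178.0 turn -0.2822735535281993 q6 -2.22
```

```bash
python3 -m crank '[[[0,-1,40],2.5,90],[[0,-1,80],2.5,90],[[0,-1,105],2.5,90],[[0,-1,122],2.5,90],[[0,-1,122],2.5,90],[[0,-1,122],2.5,160],[[0,-1,122],2.5,255],[[0,-1,122],2.5,255],[[0,-1,122],2.5,255],[[0,-1,122],2.5,255]]' 60; python3 -m crank '[[[0,0,0],0,255],[[0,0,0],0,255],[[0,0,0],0,255]]' 60
```

```text
time: 3.75
eef_pos: [0.465, -0.2482, 0.0812]
tcp_rot: [0.04, 0.999, -0.0, 0.001]
contact_force: [0.4, 2.6, 6.9]
opening: 0.154
finger_force: 59.2
time: 4.05
eef_pos: [0.465, -0.2482, 0.0811]
tcp_rot: [0.04, 0.999, -0.0, 0.001]
contact_force: [-0.4, 2.4, 5.9]
opening: 0.156
finger_force: 59.2
```

```bash
python3 -m crank '[[[0,0,-15],0,255],[[0,0,-40],0,255],[[0,0,-70],0,255],[[0,0,-100],0,255],[[0,0,-110],0,255],[[0,0,-110],0,255],[[0,0,-110],0,255],[[0,0,-110],0,255]]' 100; python3 go.py .4847 .140 .180 174.2
```

```text
time: 4.85
eef_pos: [0.4627, -0.247, 0.187]
tcp_rot: [0.04, 0.999, 0.001, -0.002]
contact_force: [-0.3, -0.1, -2.0]
opening: 0.146
finger_force: 97.7
t 4.85 pos [ 0.4627 -0.247   0.187 ] F [-0.3 -0.1 -2. ] open 0.146
shift mm [  9.  387.5   7.9]
toolx yaw 175.4 turn 1.2071855339671345 q6 -2.17
```

```bash
python3 -m crank '[[[9,387,0],0,255],[[9,387,0],0,255],[[9,387,0],0,255],[[9,387,0],0,255],[[9,387,0],0,255],[[9,387,0],0,255],[[9,387,0],0,255],[[9,387,0],0,255],[[9,387,0],0,255],[[9,387,0],0,255]]'; python3 -m crank '[[[0,0,35],0,255],[[0,0,35],0,255],[[0,0,35],0,255]]';  python3 - <<'E'
from h import *
import pickle
d={n:cam(n) for n in('wrist','scene')};pickle.dump(d,open('c3.pkl','wb'))
a=d['wrist']['frame'][120:360,200:440];b=d['scene']['frame'][130:270,190:330]
im=np.hstack([cv2.resize(a,(400,400)),cv2.resize(b,(400,400),interpolation=2)]);cv2.imwrite('pics/c3.png',im)
E
python3 go.py .4847 .140 .180 174.2
```

```text
time: 5.85
eef_pos: [0.4848, 0.1393, 0.1876]
tcp_rot: [0.039, 0.999, -0.0, -0.002]
contact_force: [0.2, -0.2, -2.6]
opening: 0.147
finger_force: 98.1
time: 6.15
eef_pos: [0.4849, 0.1375, 0.1532]
tcp_rot: [0.041, 0.999, -0.0, -0.002]
contact_force: [0.5, -0.2, -0.4]
opening: 0.148
finger_force: 98.2
t 6.25 pos [0.4865 0.1379 0.1553] F [ 0.6  0.9 -1.8] open 0.151
shift mm [  1.9   1.9 -24.7]
toolx yaw 175.3 turn 1.1308238023531203 q6 -1.41
```

View pics/c3.png

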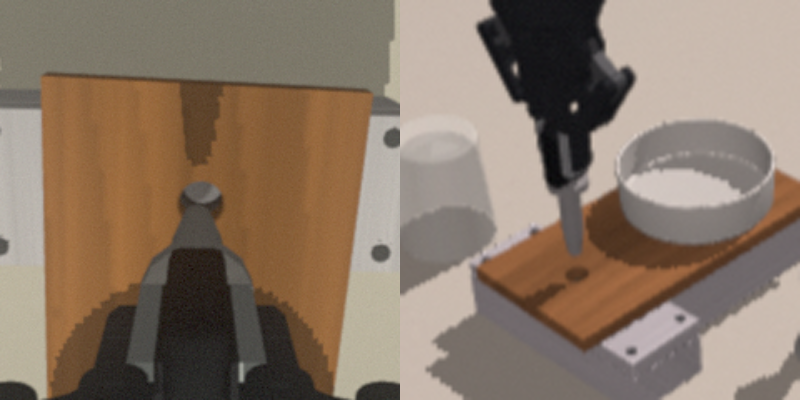

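Run:
```python
from h import *
import pickle
d=pickle.load(open('c3.pkl','rb'));w,s=d['wrist'],d['scene']
print('wrist tip@.082',onz(w,321,243.5,.082),'hole',onz(w,321,242,.061))
print('scene tip@.082',onz(s,250.9,218.2,.082),'hole',onz(s,252,225.6,.061))
# triangulate tip
o1,d1,o2,d2=w['o'],ray(w,321,243.5),s['o'],ray(s,250.9,218.2)
k=np.linalg.lstsq(np.c_[d1,-d2],o2-o1,rcond=None)[0];print(o1+k[0]*d1,o2+k[1]*d2)
```

```text
wrist tip@.082 [0.48031643 0.14064863 0.082     ] hole [0.48626183 0.14035749 0.061     ]
scene tip@.082 [0.48499783 0.13732086 0.082     ] hole [0.48702136 0.13853369 0.061     ]
[0.48099727 0.14061242 0.07994248] [0.48548653 0.13781899 0.08147714]
```

```bash
python3 -m crank '[[[-3,0.5,5],0,255],[[-3,0.5,10],0,255],[[-3,0.5,15],0,255],[[-3,0.5,19],0,255],[[-3,0.5,22],0,255],[[-3,0.5,25],0,255],[[-3,0.5,25],0,255],[[-3,0.5,25],0,255]]'; python3 go.py .4847 .140 .180 174.2
```

```text
time: 7.05
eef_pos: [0.4889, 0.139, 0.1293]
tcp_rot: [0.04, 0.999, -0.0, -0.0]
contact_force: [-0.3, 0.0, -0.5]
opening: 0.146
finger_force: 98.2
t 7.05 pos [0.4889 0.139  0.1293] F [-0.3  0.  -0.5] open 0.146
shift mm [  4.2   0.7 -50.7]
toolx yaw 175.4 turn 1.2135039861395 q6 -1.41
```

```bash
python3 -m crank '[[[0,0,4],0,255],[[0,0,8],0,255],[[0,0,10],0,255],[[0,0,12],0,255],[[0,0,12],0,255],[[0,0,12],0,255]]'; python3 -m crank '[[[0,0,1],0,255],[[0,0,2],0,255],[[0,0,2],0,255],[[0,0,2],0,255]]'
```

```text
time: 7.65
eef_pos: [0.488, 0.1389, 0.1167]
tcp_rot: [0.04, 0.999, -0.0, -0.001]
contact_force: [-3.3, -0.4, -0.3]
opening: 0.149
finger_force: 98.5
time: 8.05
eef_pos: [0.4881, 0.1389, 0.1155]
tcp_rot: [0.04, 0.999, -0.0, -0.001]
contact_force: [-5.1, -0.6, 2.8]
opening: 0.146
finger_force: 99.1
```

```bash
python3 -m crank '[[[1,0,0],0,255],[[2,0,0],0,255],[[2,0,0],0,255],[[2,0,0],0,255]]'; python3 -m crank '[[[1,0,0],0,255],[[1,0,1],0,255],[[1,0,2],0,255],[[1,0,2],0,255],[[1,0,2],0,255]]'
```

```text
time: 8.45
eef_pos: [0.4874, 0.139, 0.1155]
tcp_rot: [0.04, 0.999, -0.0, 0.001]
contact_force: [-1.2, -1.5, 0.2]
opening: 0.149
finger_force: 98.6
time: 8.95
eef_pos: [0.4859, 0.1392, 0.1132]
tcp_rot: [0.04, 0.999, 0.0, 0.0]
contact_force: [-0.0, -0.2, -2.2]
opening: 0.151
finger_force: 98.5
```

```bash
python3 -m crank '[[[0,0,1],0,255],[[0,0,2],0,255],[[0,0,3],0,255],[[0,0,3],0,255],[[0,0,3],0,255]]'; python3 -m crank '[[[0,0,1],0,255],[[0,0,2],0,255],[[0,0,3],0,255],[[0,0,3],0,255],[[0,0,3],0,255]]'
```

```text
time: 9.45
eef_pos: [0.4858, 0.1392, 0.1103]
tcp_rot: [0.04, 0.999, -0.0, -0.0]
contact_force: [0.3, -0.4, -0.8]
opening: 0.153
finger_force: 98.5
time: 9.95
eef_pos: [0.4858, 0.1392, 0.1073]
tcp_rot: [0.04, 0.999, -0.0, -0.0]
contact_force: [-0.1, 0.6, -1.7]
opening: 0.151
finger_force: 98.5
```

```bash
python3 -m crank '[[[0,-1,0],0,255],[[0,-2,0],0,255],[[0,-3,0],0,255],[[0,-4,0],0,255],[[0,-4,0],0,255],[[0,-4,0],0,255]]'; python3 -m crank '[[[0,0,1],0,255],[[0,0,2],0,255],[[0,0,3],0,255],[[0,0,3],0,255],[[0,0,3],0,255]]'
```

```text
time: 10.55
eef_pos: [0.4856, 0.1362, 0.1074]
tcp_rot: [0.041, 0.999, 0.001, 0.0]
contact_force: [0.8, 5.1, -1.2]
opening: 0.153
finger_force: 97.8
time: 11.05
eef_pos: [0.486, 0.1363, 0.1055]
tcp_rot: [0.041, 0.999, 0.001, 0.0]
contact_force: [-1.6, 5.0, 2.8]
opening: 0.15
finger_force: 98.8
```

```bash
python3 -m crank '[[[0,-1,0],0,255],[[0,-2,0],0,255],[[0,-2,0],0,255],[[0,-2,0],0,255]]'; python3 -m crank '[[[0,-1,0],0,255],[[0,-2,0],0,255],[[0,-2,0],0,255],[[0,-2,0],0,255]]'
```

```text
time: 11.45
eef_pos: [0.4858, 0.1345, 0.1056]
tcp_rot: [0.041, 0.999, 0.002, 0.0]
contact_force: [-1.0, 5.4, 2.7]
opening: 0.145
finger_force: 98.7
time: 11.85
eef_pos: [0.4857, 0.1325, 0.1055]
tcp_rot: [0.041, 0.999, 0.002, 0.0]
contact_force: [-0.7, 6.4, 2.4]
opening: 0.15
finger_force: 98.6
```

```bash
cat > m4.py <<'E'
from h import *
import pickle
d={n:cam(n) for n in('wrist','scene')};pickle.dump(d,open('c4.pkl','wb'))
a=d['wrist']['frame'][120:360,200:440];b=d['scene']['frame'][130:270,190:330]
im=np.hstack([cv2.resize(a,(400,400)),cv2.resize(b,(400,400),interpolation=2)]);cv2.imwrite('pics/c4.png',im)
def board(c):
    hsv=cv2.cvtColor(c['frame'],cv2.COLOR_BGR2HSV);m=(hsv[...,1]>110)&(hsv[...,0]<20)&(hsv[...,2]>60)
    L=[];Rr=[]
    for v in range(int(c.get('v0',200)),270,4):
        u=np.flatnonzero(m[v,200:450])+200
        if len(u)<30: continue
        L.append(onz(c,u[0]-.5,v,.061)[:2]);Rr.append(onz(c,u[-1]+.5,v,.061)[:2])
    out=[]
    for e in(np.array(L),np.array(Rr)):
        k=np.polyfit(e[:,0],e[:,1],1);out.append((np.degrees(np.arctan(k[0])),np.polyval(k,.485)))
    return out
print('board now (yaw,y@x=.485 each side)',np.round(board(d['wrist']),4).tolist())
print('before ',np.round(board(pickle.load(open('cw.pkl','rb'))),4).tolist())
P=cloud(d['scene']);print(get_state()['eef_pos'],get_state()['contact_force'],get_state()['wrist_torque'])
E
python3 m4.py
```

```text
board now (yaw,y@x=.485 each side) [[-6.6682, 0.0735], [-5.0317, 0.1941]]
before  [[-7.5703, 0.0799], [-7.804, 0.2]]
[0.48565124 0.13252914 0.10553991] [-1.5334688   5.26304791  2.64863151] [ 1.27629192  0.22321084 -0.02427839]
```

View pics/c4.png

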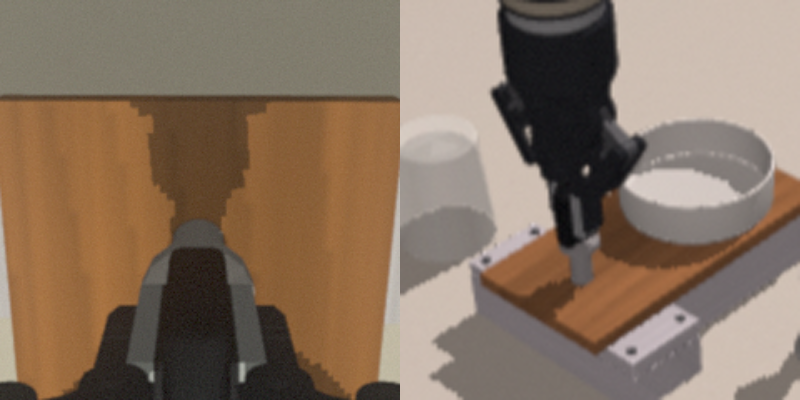

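```bash
python3 -m crank '[[[0,1,0],0,255],[[0,2,0],0,255],[[0,2.5,0],0,255],[[0,2.5,0],0,255]]'; python3 -m crank '[[[0,0,1],0,255],[[0,0,2],0,255],[[0,0,3],0,255],[[0,0,3],0,255],[[0,0,3],0,255]]'
```

```text
time: 12.35
eef_pos: [0.4855, 0.1334, 0.1042]
tcp_rot: [0.04, 0.999, -0.0, 0.0]
contact_force: [-0.0, 1.0, -0.0]
opening: 0.155
finger_force: 98.6
time: 12.85
eef_pos: [0.4854, 0.1337, 0.1014]
tcp_rot: [0.04, 0.999, -0.0, 0.0]
contact_force: [-0.9, 0.8, 2.2]
opening: 0.15
finger_force: 98.7
```

```bash
python3 -m crank '[[[0,0,1],0,255],[[0,0,2],0,255],[[0,0,3],0,255],[[0,0,4],0,255],[[0,0,4],0,255],[[0,0,4],0,255]]'; python3 -m crank '[[[0,0,1],0,255],[[0,0,2],0,255],[[0,0,3],0,255],[[0,0,4],0,255],[[0,0,4],0,255]]'
```

```text
time: 13.45
eef_pos: [0.4855, 0.1339, 0.0973]
tcp_rot: [0.04, 0.999, 0.0, 0.0]
contact_force: [-1.1, 4.0, 2.1]
opening: 0.15
finger_force: 98.8
time: 13.95
eef_pos: [0.4853, 0.1338, 0.0928]
tcp_rot: [0.04, 0.999, 0.0, 0.0]
contact_force: [0.4, 5.0, 0.6]
opening: 0.148
finger_force: 98.5
```

```bash
python3 -m crank '[[[0,1,1],0,255],[[0,1,2],0,255],[[0,1,3],0,255],[[0,1,4],0,255],[[0,1,5],0,255],[[0,1,5],0,255]]'; python3 -m crank '[[[0,0,1],0,255],[[0,0,2],0,255],[[0,0,3],0,255],[[0,0,4],0,255],[[0,0,4],0,255]]'
```

```text
time: 14.55
eef_pos: [0.4853, 0.1342, 0.088]
tcp_rot: [0.04, 0.999, -0.001, -0.0]
contact_force: [-1.0, -0.4, -0.6]
opening: 0.146
finger_force: 98.4
time: 15.05
eef_pos: [0.4854, 0.1345, 0.084]
tcp_rot: [0.04, 0.999, -0.0, -0.0]
contact_force: [-0.0, -1.6, -1.3]
opening: 0.148
finger_force: 98.3
```

```bash
python3 -m crank '[[[0,0,1],0,255],[[0,0,2],0,255],[[0,0,3],0,255],[[0,0,4],0,255],[[0,0,5],0,255],[[0,0,5],0,255]]'; python3 -m crank '[[[0,0,1],0,255],[[0,0,2],0,255],[[0,0,3],0,255],[[0,0,3],0,255]]'
```

```text
time: 15.65
eef_pos: [0.4854, 0.1347, 0.0791]
tcp_rot: [0.04, 0.999, -0.0, -0.0]
contact_force: [0.1, -1.0, -1.8]
opening: 0.147
finger_force: 98.4
time: 16.05
eef_pos: [0.4854, 0.1347, 0.0763]
tcp_rot: [0.04, 0.999, 0.0, -0.0]
contact_force: [-1.3, -2.0, 0.5]
opening: 0.151
finger_force: 98.7
```

```bash
python3 -m crank '[[[0,0,1],0,255],[[0,0,2],0,255],[[0,0,2],0,255],[[0,0,2],0,255]]'; python3 -m crank '[[[0,0,1],0,255],[[0,0,2],0,255],[[0,0,2],0,255],[[0,0,2],0,255]]'
```

```text
time: 16.45
eef_pos: [0.4855, 0.1349, 0.0762]
tcp_rot: [0.04, 0.999, 0.0, -0.001]
contact_force: [-6.8, -1.6, 10.3]
opening: 0.148
finger_force: 100.4
time: 16.85
eef_pos: [0.4857, 0.1352, 0.0761]
tcp_rot: [0.04, 0.999, 0.0, -0.001]
contact_force: [-11.8, -1.5, 21.2]
opening: 0.147
finger_force: 102.0
```

Firm stop at TCP z = 0.0762, which matches the collar-home height. I'll ease off, release and retreat.

```bash
python3 -m crank '[[[0,0,-1],0,255],[[0,0,-2.5],0,255],[[0,0,-3],0,150],[[0,0,-3],0,110],[[0,0,-3],0,90],[[0,0,-3],0,90],[[0,0,-3],0,90]]'; python3 -m crank '[[[0,0,-20],0,90],[[0,0,-50],0,90],[[0,0,-100],0,90],[[0,0,-140],0,90],[[0,0,-160],0,90],[[0,0,-160],0,90],[[0,0,-160],0,90]]'
python3 - <<'E'
from h import *
exec(open('m4.py').read().split("a=d['wrist']")[0].split('import pickle')[1].replace('c4.pkl','c5.pkl').replace("d={","import pickle;d={"))
a=d['wrist']['frame'][120:420,150:490];b=d['scene']['frame'][130:270,190:330]
cv2.imwrite('pics/c5.png',np.hstack([cv2.resize(a,(440,400)),cv2.resize(b,(360,400),interpolation=2)]))
c=d['wrist'];hsv=cv2.cvtColor(c['frame'],cv2.COLOR_BGR2HSV);P=cloud(c);V,U=np.mgrid[0:480,0:640]
m=(abs(U-320)<60)&(V>150)&(V<330)&(hsv[...,2]<70)&(abs(P[...,2]-.111)<.012)&(np.hypot(P[...,0]-.4853,P[...,1]-.135)<.03)
print('tab top',m.sum(),np.median(P[m],0) if m.sum() else '',get_state()['contact_force'])
m=(np.hypot(P[...,0]-.4853,P[...,1]-.135)<.014)&(abs(P[...,2]-.067)<.005)&(hsv[...,1]<80)
print('collar z',m.sum(),np.percentile(P[m][:,2],[10,50,90]) if m.sum() else '')
E
```

```text
time: 17.55
eef_pos: [0.4855, 0.1347, 0.0751]
tcp_rot: [0.04, 0.999, 0.0, -0.0]
contact_force: [-0.5, 0.8, 0.2]
opening: 0.651
finger_force: 0.0
time: 18.25
eef_pos: [0.4852, 0.1346, 0.2347]
tcp_rot: [0.04, 0.999, -0.0, -0.0]
contact_force: [0.6, 0.4, -0.7]
opening: 0.646
finger_force: 0.0
tab top 833 [0.48330167 0.13608796 0.11163424] [0.06996578 0.01320543 0.77572308]
collar z 291 [0.06710266 0.06805811 0.06898477]
```

View pics/c5.png

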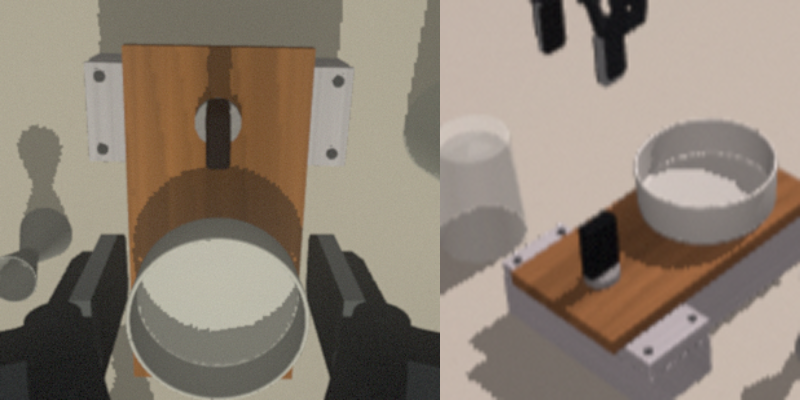

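The picture shows the collar seated on the board at (218,122) in the left crop, the pin upright, the board centred between its ears, and the dish and tumbler still in place. The tab top measures 111.6 mm against 111 mm expected.

```bash
python3 -c "
from plant import ctrl;print(ctrl.sign_off())"
```

```text
the job is handed in; nothing more can be done
None
```

I drove the locking pin home through board, slip plate and foot, with its collar flat on the board, then released it and handed the job in; no verdict came back. Readings after each move stayed under about 25 N, and the run took about 18 s.

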